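# Crack the stuck lid of a dry box and hold it ajar

### The job

The lid of the grey dry box is held down by two swing dogs and stuck to its rubber seal. Swing both dogs a full quarter turn towards the hinge so they are clear of the lid, then take the lid by its bar handle, break it free of the seal without flinging it wide, and finish still holding it by the handle, steady and just ajar, its front edge about 3 cm (2 to 4 cm) above the closed position. Do not let go at the end, and leave the things standing round the box where they are.

Things in the scene. Friction and masses are not known exactly. Their poses are not given: they have to be found in the camera images.
- drybox: The fixed box, grey painted steel, 200 (x) x 170 (y) x 100 mm high, with a blue lid. Origin at the centre of its underside; z up, +x to its hinge side (rear), +y to its left. Its closed lid covers x -106..106 mm, y -87..87 mm; the lid's top is 115 mm above the table. It is fastened to the table. Round pivot posts of the dogs stand at x 15, y +112 and -112 mm.
- lid_hinge_axis (a point): Point on the lid's hinge axis, at (106, 0, 106) mm in the box frame; the axis runs along the box's y.
- lid_hinge (a joint): Angle of the lid about its hinge (rad), 0 closed and sealed, growing as its front edge rises; the front edge is 212 mm from the hinge, so 0.14 is 30 mm open. The rubber seal grips the lid over the first 5 to 7 mm of lift at the handle: the upward pull there climbs to a peak of 15 to 25 N, then falls, and at about 0.04 rad the seal lets go and only the weight remains (3 to 5 N at the handle). Let go, the lid falls back.
- lid: The blue lid, 212 x 174 x 12 mm, 0.5 to 0.8 kg, with a steel bar handle near its front edge. Its origin lies on the hinge axis at the box's rear, 3 mm below the middle of its thickness, its axes as the box's when shut; it extends along its own -x.
- handle_grip (a point): Centre of the lid's steel bar handle, a round bar 14 mm thick, 100 mm long along the box's y, its centre 38 mm above the lid's top, on two 12 mm posts at y +-46 mm. It is at (-75, 0, 153) mm in the box frame when shut; 181 mm in front of the hinge axis and 47 mm above it. Its axes turn with the lid. The bar is free all round; 31 mm clear beneath it.
- dog_left (a joint): Angle of the dog (steel swing clamp with a red peg) at the box's left (+y) side about its upright pivot (rad): 0 straight inward over the lid, blocking it; grows as its peg end swings to the rear (+x of the box) and on outward; clear of the lid above 1.2; parallel to the box's side at 1.57; stop at 1.75. It stays where it is left; about 1.5 N at the peg moves it.
- dog_right (a joint): The same for the dog at the right (-y) side; also 0 inward over the lid, grows as its peg swings to the rear.
- dog_left_peg (a point): Centre of the left dog's red upright peg, round, 14 mm thick, 32 mm tall (from 123 to 155 mm above the table), 42 mm from the pivot, its centre 139 mm above the table. At angle a the peg is at x 15 + 42 sin a, y 112 - 42 cos a mm in the box frame.
- dog_right_peg (a point): Centre of the right dog's red peg, same size; at angle a it is at x 15 + 42 sin a, y -112 + 42 cos a mm in the box frame.
- threadlock: Bystander: red bottle with a black cap, 33 mm across, 92 mm tall; origin at the centre of its underside.
- grease_tin: Bystander: green and yellow tin, 87 mm across, 68 mm tall; origin at the centre of its underside.
- tape_measure: Bystander: yellow tape measure, 36 x 88 x 66 mm; origin at the centre of its underside.

How it is judged:
On the way, in this order (a step that is already met when the one before it is completed fails the run):
1. both dogs are swung clear of the lid while it is still sealed (value of joint each of dog_left, dog_right above 1.2 rad and value of joint lid_hinge below 0.03 rad), for 0.2 s.
2. the lid is broken free of its seal by its handle (value of joint lid_hinge above 0.06 rad and contact force between the fingers and lid above 0.5 N and distance between the grasp point and handle_grip below 0.07 m), for 0.1 s.
At the end, for the whole second after the job is handed in: At the end and through the following second the fingers hold the lid's handle (over 0.5 N of contact), the lid is steady (under 0.06 rad/s) at 0.085 to 0.205 rad, that is its front edge 18 to 43 mm up, both dogs are past 1.2 rad, and the bystanders stand within 30 mm of their start (value of joint lid_hinge between 0.085 and 0.205 rad and velocity of joint lid_hinge between -0.06 and 0.06 rad/s and value of joint each of dog_left, dog_right above 1.2 rad and contact force between the fingers and lid above 0.5 N and distance between the grasp point and handle_grip below 0.07 m and contact force between lid and threadlock below 0.2 N and contact force between lid and grease_tin below 0.2 N and contact force between lid and tape_measure below 0.2 N and distance of each of threadlock, grease_tin, tape_measure from where it was at the start of the episode below 0.03 m); the arm keeps its last pose, push and grip.
It fails at once if the lid is flung wide (over 0.4 rad) (value of joint lid_hinge above 0.4 rad).
It fails at once if the red threadlock bottle is moved by more than 30 mm or tipped (distance of threadlock from where it was at the start of the episode above 0.03 m or angle between threadlock's own z axis and vertical above 0.4 rad).
It fails at once if the green and yellow grease tin is moved by more than 30 mm or tipped (distance of grease_tin from where it was at the start of the episode above 0.03 m or angle between grease_tin's own z axis and vertical above 0.4 rad).
It fails at once if the yellow tape measure is moved by more than 30 mm or tipped (distance of tape_measure from where it was at the start of the episode above 0.03 m or angle between tape_measure's own z axis and vertical above 0.4 rad).
It also fails if it takes over 51 s, if anything falls off the work surface, if the arm or the gripper's body presses on something with over 40 N, if the wrist force passes 120 N, or if a joint passes its speed limit or range.

### The arm

A 6-joint arm with a two-finger parallel gripper is mounted at the origin on a cart in front of the work surface, level with it; the furniture and walls round the work are solid. World frame = base frame: x ahead of the robot, y to its left, z up, the work surface at z = 0. Lengths are in m, angles in rad, forces in N, time in s.
With the tool pointing down it reaches from about 0.425 to 0.95 m from the base axis. Payload 3.5 kg.
Tool frame: the origin (TCP) lies midway between the tips of the shut fingers; the grasp point (between the pads) lies 19 mm behind it; z points along the fingers, y is the line along which they close (so a half turn about z gives the same grasp; the last joint's range is limited). The gripper opens to 85 mm and grips with 20 to 120 N. Pads are 22 mm wide; open, the fingers measure 114 mm over their backs; the gripper's body (76 mm by 85 mm) begins 54 mm behind the grasp point. The pads swing forward as they close: fully open they stand 13 mm farther back than shut.
Start: joints at [-1.496, 0.286, 1.577, -0, 1.279, -0.15], TCP at [0.15, -0.658, 0.202] pointing down, gripper open.
Joint ranges: [-2.77, 2.77], [-0.9, 2.22], [0.21, 2.48], [-1.53, 4.67], [0.24, 2.81], [-2.84, 2.84]. Speed limits (rad/s): [2.79, 2.79, 3.14, 3.14, 3.14, 3.14].

### API

Orientations are given as a unit quaternion [x, y, z, w].
In Python, from plant import ctrl gives the robot as it stands.
- The arm moves only by the tool arm_command, never from a script. Its argument "steps" is one flat list of numbers, 5 for each row, row after row: the opening in per cent of the stroke, from 0 (shut) to 100 (fully open), then the shift along the tool's x, y, z each as a share of 25 mm, from -1 to 1, then the turn about the tool's z as a share of 0.1 rad, from -1 to 1. In form: [grip, tx, ty, tz, spin, grip, tx, ty, tz, spin, ...]. A call has 1 to 8 rows; each row shifts and turns the commanded pose from where the row before left it, along the tool's axes as they then stand; what a row does not reach is not made up. A row lasts 1/12 s, in which the tool goes at most 41.7 mm and 7.16 degrees, less where a joint would pass 70% of its speed; a pose out of reach is approached as far as the arm can. A call with a number of a shift or a turn outside -1 to 1 is refused whole. A call with a gripper value outside its range is refused whole. The fingers move at their own pace and stop on an object; "squeeze" is the grip in N (left out, the last holds). Time passes only in rows, so rows that do not move let the fingers close. It gives the time, the measured TCP pose, the force, the opening and the grip force at its end, in the units of the state.
- ctrl.get_state(): the state, without advancing time (a new reading comes with each control period).
- ctrl.read_camera(name): name is "scene" or "side" or "wrist"; returns the picture (400x640x3 uint8, red, green, blue); there is no depth.
- ctrl.camera_model(name): a dict with "intrinsics" (3x3 intrinsics, pixels), "D" ([k1, k2, p1, p2, k3] as OpenCV has them; the pictures are not rectified), "rvec" (rotation vector, rad) and "tvec" (3), from world to camera coordinates, as OpenCV has them. Camera axes: x right, y down, z forward; pixel columns grow to the right and rows downward; lengths in m; the calibration is good to about 2 mm. A picture is of the moment at which its call begins: read the wrist's pose just before it. camera_model takes no time and is no camera call; for the wrist camera it gives the pose at the moment of the call.
- ctrl.sign_off(): hands the job in; it is judged then, once.
The state is a dict: "time": time; "qpos": joint angles; "dq": joint speeds; "joint_efforts": joint torques, N m; "eef_pos": TCP position; "tcp_rot": TCP orientation; "contact_force": force on the tool from outside, world axes, zero at the start; "wrist_torque": the same for the moment, N m; "opening": opening from 0.0 (shut) to 1.0 (fully open); "finger_force": force on a finger pad.
Only numpy, scipy, OpenCV 4.12 (cv2) and the standard library are available. Lean on these libraries where they do the work, as an engineer would, in place of code of your own. Each camera call takes 0.05 s, during which the arm holds its last target. There are 200 camera calls.

## Working session

There is one attempt and no reset: what is moved stays moved. The work goes in short steps, Python scripts to look and compute and a tool call to move; the robot and the scene stay as the last step left them, time stands still between calls to the robot, and variables do not carry over. Pictures are saved under pics/ and viewed, at most 12 in all, crops included, and the job is handed in when it is done.

Besides the shell and the picture viewer there is one more tool, called after "Emit:" as a command line: name --argument value ..., lists and objects as JSON in quotes. arm_command: Moves the arm, as the interface text tells. Its arguments: {"type":"object","properties":{"steps":{"type":"array","items":{"type":"number"}},"squeeze":{"type":"number"}},"required":["steps"]}

```bash
mkdir -p pics
cat > h.py <<'E'
import numpy as np, cv2
from plant import ctrl
from scipy.spatial.transform import Rotation as R
def cam(n):
    m=ctrl.camera_model(n); return np.array(m["intrinsics"],float),np.array(m["D"],float),np.array(m["rvec"],float),np.array(m["tvec"],float)
def ray(n,uv,z,c=None):
    K,D,r,t=c or cam(n)
    p=cv2.undistortPoints(np.array(uv,float).reshape(-1,1,2),K,D).reshape(-1,2)
    Rm=cv2.Rodrigues(r)[0]; o=-Rm.T@t.ravel(); d=np.c_[p,np.ones(len(p))]@Rm
    return o+d*((z-o[2])/d[:,2])[:,None]
def snap(n,f):
    im=ctrl.read_camera(n); cv2.imwrite(f"pics/{f}.png",im[:,:,::-1]); return im
E
python3 - <<'E'
from h import *
a=snap("scene","s0"); b=snap("side","d0"); w=snap("wrist","w0")
cv2.imwrite("pics/all0.png",np.vstack([cv2.resize(x,None,fx=.75,fy=.75)[:,:,::-1] for x in (a,b)]))
for n in("scene","side","wrist"):
    K,D,r,t=cam(n); print(n,-cv2.Rodrigues(r)[0].T@t.ravel(),K[0,0])
s=ctrl.get_state();print(s)
E
```

```text
scene [ 1.14038015 -0.68182627  0.75928767] 493.15755207759236
side [1.12792245 0.62100183 0.69225886] 365.10949281199004
wrist [ 0.22665625 -0.64065428  0.37236351] 314.33606612449387
{'time': 0.15, 'qpos': array([-1.49602523e+00,  2.87011173e-01,  1.57784215e+00,  2.89764292e-05,
        1.27859251e+00, -1.49963342e-01]), 'dq': array([ 0.00028436, -0.00198393, -0.00594726, -0.00128432,  0.00049041,
       -0.00063139]), 'joint_efforts': array([ 3.79630037e-04, -4.06608117e+01, -2.93140447e+01, -1.48716285e-04,
        3.94297123e-03,  1.28827313e-05]), 'eef_pos': array([ 0.15044014, -0.6574446 ,  0.20053153]), 'tcp_rot': array([ 9.93693487e-01,  1.12126695e-01,  4.86884233e-05, -9.25414767e-04]), 'contact_force': array([ 0.34470227, -0.13300829,  0.31770271]), 'wrist_torque': array([-0.04552549,  0.00064765, -0.05023797]), 'finger_force': 0.0, 'opening': 0.9997860810216712}
```

View pics/all0.png

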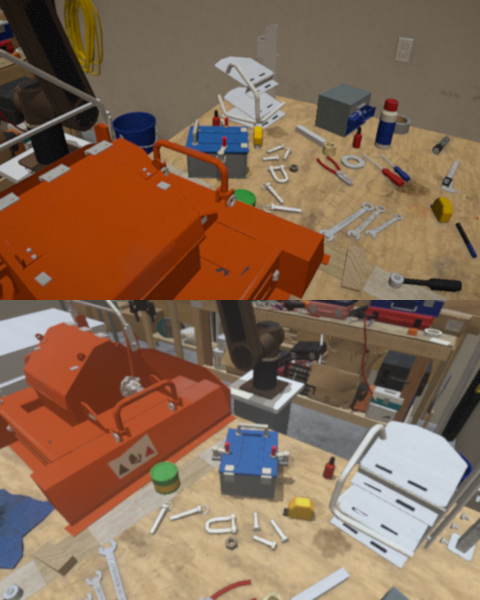

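The scene shot (top) has the box at about (290,200) full-res, with an orange machine in front of it. The side shot (bottom) has the box at (332,215), tin at (220,235), bottle at (440,222) and tape at (398,277). I'll zoom in on these.

Run:
```python
import cv2,numpy as np
a=cv2.imread("pics/s0.png")[140:300,220:380]; b=cv2.imread("pics/d0.png")[150:310,190:470]
a=cv2.resize(a,(400,400),interpolation=cv2.INTER_CUBIC)[:200+50]
b=cv2.resize(b,(800,457),interpolation=cv2.INTER_CUBIC)[:350]
c=np.zeros((600,800,3),np.uint8); c[:250,:400]=a; c[250:600]=b
w=cv2.imread("pics/w0.png"); c[:250,400:]=cv2.resize(w,(400,250))
cv2.imwrite("pics/z0.png",c)
```

```text
(no output)
```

View pics/z0.png

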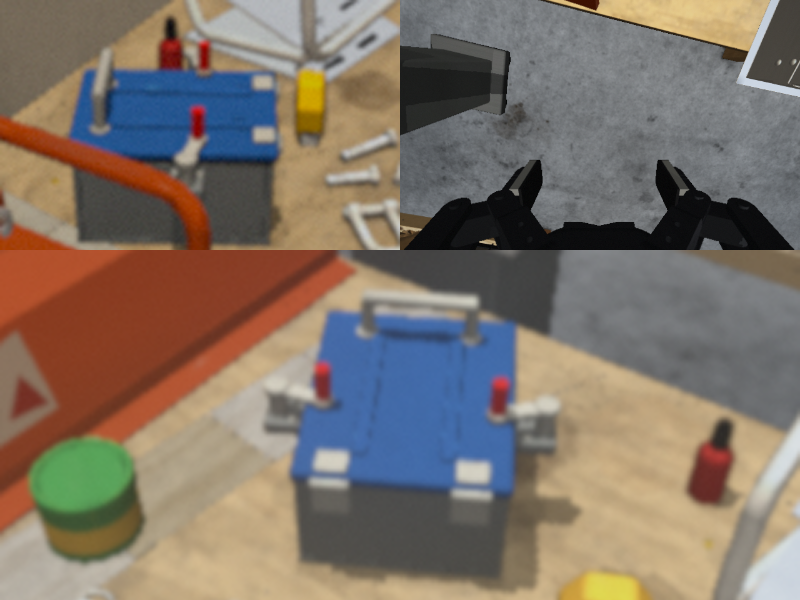

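Zoomed: side view lid corners (crop px) are front-right (327,311), front-left (516,323), rear-left (513,490) and rear-right (292,476). The right-dog peg is at (322,383), the left-dog peg at (500,397), and the handle bar spans (363,295)–(478,303). The hinge side faces the side camera. Next I turn these into positions.

```bash
cat >> h.py <<'E'
def f(p): return [[x/2.857+190-.3,(y-250)/2.857+150-.3] for x,y in p]
E
python3 - <<'E'
from h import *
im=cv2.imread("pics/d0.png"); c=cam("side")
C=ray("side",f([(327,311),(516,323),(513,486),(293,474)]),.115,c); print("corners FR FL RL RR\n",C.round(4))
loc=np.array([[-106,-87],[-106,87],[106,87],[106,-87]])/1000.
A=C[:,:2]; ca=A.mean(0); H=loc.T@(A-ca); yaw=np.arctan2(H[0,1]-H[1,0],H[0,0]+H[1,1]); print("centre",ca,"yaw",yaw)
P=ray("side",f([(363,295),(478,303)]),.153,c); print("handle ends",P.round(4),P.mean(0))
hsv=cv2.cvtColor(im,cv2.COLOR_BGR2HSV)
red=((hsv[...,0]<6)|(hsv[...,0]>172))&(hsv[...,1]>150)&(hsv[...,2]>60)
n,l,s,ce=cv2.connectedComponentsWithStats(red.astype(np.uint8))
for i in range(1,n):
    x,y,w,h,a=s[i]
    if a>25 and 260<x<460 and 160<y<260: print("red",s[i],ce[i],ray("side",[ce[i]],.139,c).round(4))
print("bottle base",ray("side",f([(708,497)]),.0,c),"tin top",ray("side",f([(85,470)]),.068,c))
print("tape top",ray("side",f([(600,583)]),.066,c))
im=cv2.imread("pics/s0.png"); hsv=cv2.cvtColor(im,cv2.COLOR_BGR2HSV); c=cam("scene")
red=((hsv[...,0]<4)|(hsv[...,0]>170))&(hsv[...,1]>150)&(hsv[...,2]>60)
n,l,s,ce=cv2.connectedComponentsWithStats(red.astype(np.uint8))
for i in range(1,n):
    x,y,w,h,a=s[i]
    if a>15 and 270<x<320 and 150<y<205: print("scene red",s[i],ce[i],ray("scene",[ce[i]],.139,c).round(4))
g=lambda p:[[x/2.5+220-.3,y/2.5+140-.3] for x,y in p]
print("scene lid FL FR RR RL",ray("scene",g([(84,71),(72,147),(277,158),(274,73)]),.115,c).round(4))
print("tape base",ray("scene",g([(311,134)]),.02,c))
E
```

```text
corners FR FL RL RR
 [[0.5177 0.1537 0.115 ]
 [0.4358 0.3057 0.115 ]
 [0.6162 0.4008 0.115 ]
 [0.7002 0.2547 0.115 ]]
centre [0.56748786 0.27872335] yaw 0.5004334215024361
handle ends [[0.5214 0.1967 0.153 ]
 [0.4749 0.2857 0.153 ]] [0.498173   0.24120929 0.153     ]
red [301 190   4  10  28] [302.39285714 193.96428571] [[0.6169 0.222  0.139 ]]
red [363 195   5  11  33] [364.39393939 199.48484848] [[0.5526 0.351  0.139 ]]
red [433 218  13  19 164] [438.35365854 227.10365854] [[0.5418 0.5242 0.139 ]]
bottle base [[0.42711717 0.50996385 0.        ]] tin top [[0.75961615 0.07839334 0.068     ]]
tape top [[0.62461298 0.48491229 0.066     ]]
scene red [284 155   9  12  79] [287.96202532 161.01265823] [[0.5235 0.3392 0.139 ]]
scene red [300 157   4  11  34] [301.14705882 161.58823529] [[0.5564 0.354  0.139 ]]
scene red [297 183   4  12  46] [298.5        188.26086957] [[0.6206 0.227  0.139 ]]
scene lid FL FR RR RL [[0.4383 0.2954 0.115 ]
 [0.5174 0.158  0.115 ]
 [0.7033 0.2397 0.115 ]
 [0.6224 0.3946 0.115 ]]
tape base [[0.64997701 0.4415431  0.02      ]]
```

Run:
```python
import cv2,numpy as np
a=cv2.imread("pics/s0.png")[100:400,0:450]; b=cv2.imread("pics/d0.png")[0:300,0:400]
c=np.hstack([a,b]); print(c.shape); cv2.imwrite("pics/m0.png",cv2.resize(c[:,50:],(800,300)))
```

```text
(300, 850, 3)
```

View pics/m0.png

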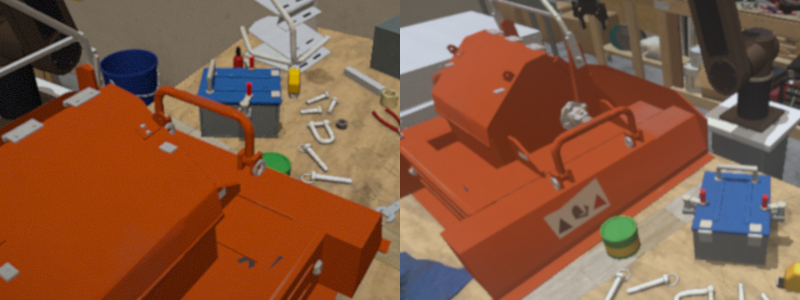

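The orange machine stands right of the box. Its tube handle's upper corners are at scene (210,190) and (298,230), and at side (227,108) and (160,140). I'll triangulate its height for a safe path.

Run:
```python
from h import *
def P(n):
    K,D,r,t=cam(n); return K,D,np.c_[cv2.Rodrigues(r)[0],t]
S,Q=P("scene"),P("side")
a=np.array([[210,190],[298,230],[165,185],[165,185]],float); b=np.array([[227,108],[160,140],[145,38],[90,30]],float)
u=cv2.undistortPoints(a.reshape(-1,1,2),S[0],S[1]).reshape(-1,2).T; v=cv2.undistortPoints(b.reshape(-1,1,2),Q[0],Q[1]).reshape(-1,2).T
X=cv2.triangulatePoints(S[2],Q[2],u,v); print((X[:3]/X[3]).T.round(3))
print(ray("side",[[312,155],[100,300]],0.0).round(3))
for r in (ray("side",[[145,38]],z) for z in(.2,.3,.4)): print(r.round(3))
```

```text
[[ 0.571 -0.041  0.26 ]
 [ 0.771 -0.056  0.254]
 [ 0.636 -0.223  0.4  ]
 [ 0.713 -0.288  0.44 ]]
[[ 0.31   0.03   0.   ]
 [ 1.03  -0.034  0.   ]]
[[ 0.238 -0.867  0.2  ]]
[[ 0.419 -0.565  0.3  ]]
[[ 0.6   -0.262  0.4  ]]
```

Emit:
arm_command --steps '[40,0,0,-1,-1,40,0,0,-1,-1,40,0,0,-1,-1,40,0,0,-1,-1,40,0,0,-1,-1,40,0,0,-1,-1,40,0,0,-1,-1,40,0,0,-1,-1]'

```text
time: 0.82
eef_pos: [0.1505, -0.6577, 0.4023]
tcp_rot: [0.87, 0.492, 0.0, -0.0]
contact_force: [-0.1, 1.5, 0.3]
opening: 0.401
finger_force: 0.0
```

Emit:
arm_command --steps '[40,0,0,-1,-1,40,0,0,-1,-1,40,0,0,-1,-1,40,0,0,-1,-1,40,0,0,0,-1,40,0,0,0,-1,40,0,0,0,-1,40,0,0,0,-1]'

```text
time: 1.48
eef_pos: [0.1505, -0.658, 0.5011]
tcp_rot: [0.61, 0.792, 0.0, -0.0]
contact_force: [-0.5, 1.3, -1.0]
opening: 0.401
finger_force: 0.0
```

Emit:
arm_command --steps '[40,0,0,0,-1,40,0,0,0,-1,40,0,0,0,-0.5]'

```text
time: 1.73
eef_pos: [0.1505, -0.658, 0.501]
tcp_rot: [0.507, 0.862, 0.0, -0.0]
contact_force: [-0.4, -0.0, -0.6]
opening: 0.398
finger_force: 0.0
```

```bash
cat >> h.py <<'E'
def pose():
    s=ctrl.get_state(); M=R.from_quat(s["tcp_rot"]).as_matrix(); return s,np.array(s["eef_pos"]),M
def go(*pts):
    s,p,M=pose(); print("t",s["time"],"tcp",p.round(4),"th",np.arctan2(M[1,0],M[0,0]).round(4),"z",M[:,2].round(3),"q",np.array(s["qpos"]).round(2),"F",np.array(s["contact_force"]).round(1),"open",round(s["opening"],3),"ff",s["finger_force"])
    for w in pts:
        w=np.array(w,float); print("to",w.round(4),"units",(M.T@(w-p)/.025).round(2)); p=w
E
python3 - <<'E'
from h import *
go((.33,-.35,.5),(.45,0,.5),(.46,.2,.5))
E
```

```text
t 1.7333 tcp [ 0.1505 -0.658   0.501 ] th 2.079 z [-0.     0.001 -1.   ] q [-1.5   0.24  1.1   0.    1.8  -2.  ] F [-0.4 -0.  -0.6] open 0.398 ff 0.0
to [ 0.33 -0.35  0.5 ] units [ 7.27 12.27  0.05]
to [0.45 0.   0.5 ] units [ 9.89 11.01  0.02]
to [0.46 0.2  0.5 ] units [6.79 4.24 0.01]
```

Emit:
arm_command --steps '[40,0.56,0.94,0,0,40,0.56,0.94,0,0,40,0.56,0.94,0,0,40,0.56,0.94,0,0,40,0.56,0.94,0,0,40,0.56,0.94,0,0,40,0.56,0.94,0,0,40,0.56,0.94,0,0]'

```text
time: 2.4
eef_pos: [0.2615, -0.4678, 0.5012]
tcp_rot: [0.509, 0.861, 0.0, -0.0]
contact_force: [0.5, -0.4, 0.1]
opening: 0.404
finger_force: 0.0
```

Emit:
arm_command --steps '[40,0.56,0.94,0,0,40,0.56,0.94,0,0,40,0.56,0.94,0,0,40,0.56,0.94,0,0,40,0.56,0.94,0,0,40,0.82,0.92,0,0,40,0.82,0.92,0,0,40,0.82,0.92,0,0]'

```text
time: 3.07
eef_pos: [0.361, -0.2625, 0.5012]
tcp_rot: [0.509, 0.861, 0.0, -0.0]
contact_force: [1.8, 0.5, -0.1]
opening: 0.4
finger_force: 0.0
```

Emit:
arm_command --steps '[40,0.82,0.92,0,0,40,0.82,0.92,0,0,40,0.82,0.92,0,0,40,0.82,0.92,0,0,40,0.82,0.92,0,0,40,0.82,0.92,0,0,40,0.82,0.92,0,0,40,0.82,0.92,0,0]'

```text
time: 3.73
eef_pos: [0.4428, -0.0298, 0.5014]
tcp_rot: [0.508, 0.861, -0.0, -0.0]
contact_force: [0.8, -0.1, 0.1]
opening: 0.4
finger_force: 0.0
```

Emit:
arm_command --steps '[40,0.82,0.92,0,0,40,0.97,0.6,0,0,40,0.97,0.6,0,0,40,0.97,0.6,0,0,40,0.97,0.6,0,0,40,0.97,0.6,0,0,40,0.97,0.6,0,0,40,0,0,0,0]'

```text
time: 4.4
eef_pos: [0.461, 0.1722, 0.5008]
tcp_rot: [0.506, 0.862, 0.0, -0.001]
contact_force: [-1.0, -0.2, -1.0]
opening: 0.404
finger_force: 0.0
```

Run:
```python
from h import *
go((.5,.27,.42))
snap("wrist","w1"); print(ctrl.camera_model("wrist"))
```

```text
t 4.4 tcp [0.461  0.1722 0.5008] th 2.0801 z [-0.002  0.002 -1.   ] q [ 0.15 -0.18  1.54  0.    1.79 -0.36] F [-1.  -0.2 -1. ] open 0.404 ff 0.0
to [0.5  0.27 0.42] units [2.65 3.27 3.24]
{'intrinsics': array([[314.33606612,   0.        , 318.03763597],
       [  0.        , 314.33606612, 198.0192216 ],
       [  0.        ,   0.        ,   1.        ]]), 'D': array([0.01074138, 0.        , 0.        , 0.        , 0.        ]), 'rvec': array([-2.74876273, -0.71390137, -0.10914244]), 'tvec': array([-0.48516172, -0.20308756,  0.64216352])}
```

View pics/w1.png

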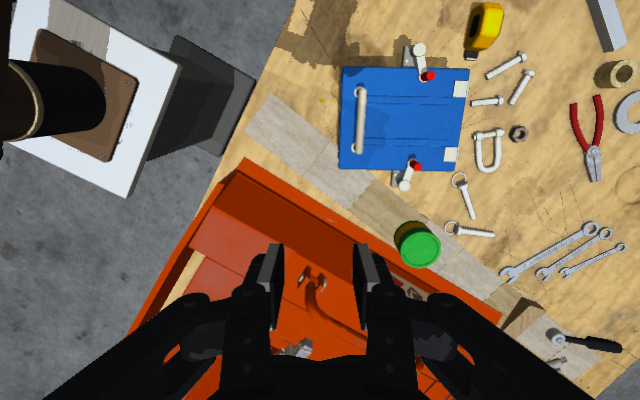

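The wrist view shows it all. The lid quad is around (340,68)–(470,168), the handle runs from (361,90) to (357,150), and the red pegs are at (428,75) (left) and (417,166) (right). Both dogs are already a little rotated to the rear.

```bash
cat > look.py <<'E'
from h import *
def look(im,c):
    hsv=cv2.cvtColor(im,cv2.COLOR_RGB2HSV)
    b=((hsv[...,0]>98)&(hsv[...,0]<125)&(hsv[...,1]>150)&(hsv[...,2]>70)).astype(np.uint8)
    b=cv2.morphologyEx(b,cv2.MORPH_CLOSE,np.ones((9,9)))
    k=max(cv2.findContours(b,cv2.RETR_EXTERNAL,cv2.CHAIN_APPROX_NONE)[0],key=cv2.contourArea)
    (cx,cy),wh,an=cv2.minAreaRect(k); box=cv2.boxPoints(((cx,cy),wh,an))
    C=ray("wrist",box,.115,c); ctr=C.mean(0)
    print("lid centre",ctr.round(4),"sides",np.linalg.norm(C-np.roll(C,1,0),axis=1).round(4))
    e=C-np.roll(C,1,0); print("edge angles",np.arctan2(e[:,1],e[:,0]).round(3))
    red=(((hsv[...,0]<5)|(hsv[...,0]>172))&(hsv[...,1]>180)&(hsv[...,2]>90)).astype(np.uint8)
    m=cv2.dilate(b,np.ones((25,25)))
    n,l,s,ce=cv2.connectedComponentsWithStats(red*m)
    for i in range(1,n):
        if s[i,4]>25: print("red",s[i],ray("wrist",[ce[i]],.142,c).round(4)[0])
E
python3 - <<'E'
from look import *
im=cv2.imread("pics/w1.png")[:,:,::-1].copy(); c=cam("wrist"); look(im,c)
print("handle",ray("wrist",[[361,90],[357,150]],.155,c).round(4))
E
```

```text
lid centre [0.5699 0.2753 0.115 ] sides [0.2299 0.1723 0.2082 0.1744]
edge angles [-2.668  2.066  0.475 -0.952]
red [426  71   9  10  67] [0.5605 0.3523 0.142 ]
red [412 163  10   8  49] [0.6261 0.222  0.142 ]
handle [[0.4762 0.28   0.155 ]
 [0.5193 0.1971 0.155 ]]
```

Emit:
arm_command --steps '[40,0.55,0.86,1,0,40,0.55,0.86,1,0,40,0.55,0.86,1,0,40,0.55,0.86,1,0,40,0.55,0.86,1,0,40,0.55,0.86,1,0,40,0.55,0.86,1,0,40,0.55,0.86,1,0]'

```text
time: 5.12
eef_pos: [0.5598, 0.3477, 0.3002]
tcp_rot: [0.509, 0.861, -0.0, 0.0]
contact_force: [-0.1, -0.1, 0.6]
opening: 0.396
finger_force: 0.0
```

Emit:
arm_command --steps '[40,0,0,0.9,-0.9,40,0,0,0.9,-0.9,40,0,0,0.9,-0.9,40,0,0,0.9,-0.9,40,0,0,0,0,40,0,0,0,0]'

```text
time: 5.62
eef_pos: [0.5585, 0.3465, 0.2099]
tcp_rot: [0.348, 0.938, -0.001, -0.001]
contact_force: [0.8, 0.1, 0.6]
opening: 0.398
finger_force: 0.0
```

Run:
```python
from h import *
go((.558,.352,.133))
snap("wrist","w2")
```

```text
t 5.6167 tcp [0.5585 0.3465 0.2099] th 2.4314 z [-0.004 -0.002 -1.   ] q [ 0.4   0.24  1.61 -0.    1.29 -0.46] F [0.8 0.1 0.6] open 0.398 ff 0.0
to [0.558 0.352 0.133] units [0.15 0.17 3.08]
```

View pics/w2.png

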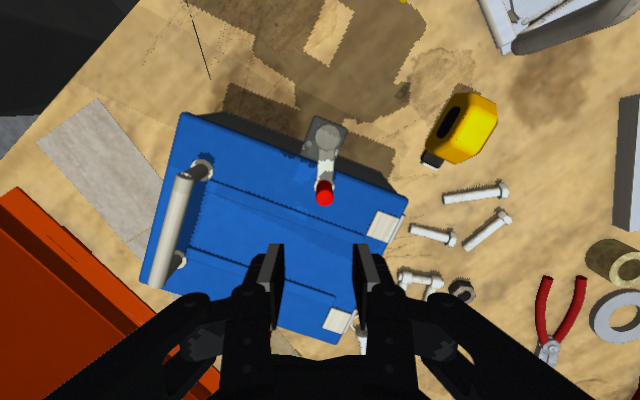

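Closer view: left peg top at (325,198), pivot post cap at (328,133), handle bar from (186,174) to (157,284). Refining positions.

Run:
```python
from h import *
c=cam("wrist")
print("peg top",ray("wrist",[[325,199]],.155,c),"peg base",ray("wrist",[[323,186]],.123,c))
for z in (.115,.125,.13): print("post",z,ray("wrist",[[328,133]],z,c))
print("handle top",ray("wrist",[[184,176],[156,284]],.157,c))
print("lid FL,RL",ray("wrist",[[183,112],[408,200]],.115,c))
go((.558,.352,.133))
```

```text
peg top [[0.56038157 0.35331014 0.155     ]] peg base [[0.55861051 0.35341632 0.123     ]]
post 0.115 [[0.52786156 0.38526617 0.115     ]]
post 0.125 [[0.52685479 0.38572689 0.125     ]]
post 0.13 [[0.5263514  0.38595725 0.13      ]]
handle top [[0.47817437 0.28608163 0.157     ]
 [0.52508661 0.19970382 0.157     ]]
lid FL,RL [[0.43701325 0.30551207 0.115     ]
 [0.62015767 0.40157568 0.115     ]]
t 5.6667 tcp [0.5595 0.3472 0.2122] th 2.4318 z [ 0. -0. -1.] q [ 0.4   0.24  1.61 -0.    1.29 -0.46] F [0.4 0.2 0.5] open 0.401 ff 0.0
to [0.558 0.352 0.133] units [0.17 0.11 3.17]
```

Emit:
arm_command --steps '[40,0.1,0.07,0,0,40,0.1,0.07,0,0,40,0,0,0.8,0,40,0,0,0.8,0,40,0,0,0.8,0,40,0,0,0.7,0,40,0,0,0,0,40,0,0,0,0]'

```text
time: 6.33
eef_pos: [0.5574, 0.354, 0.1344]
tcp_rot: [0.346, 0.938, -0.0, -0.0]
contact_force: [-0.2, 0.1, 0.4]
opening: 0.405
finger_force: 0.0
```

Emit:
arm_command --steps '[24,0,0,0,0,24,0,0,0,0,24,0,0,0,0,24,0,0,0,0]' --squeeze 20

```text
time: 6.67
eef_pos: [0.5582, 0.3541, 0.1357]
tcp_rot: [0.346, 0.938, 0.001, 0.001]
contact_force: [-0.3, -0.5, -0.1]
opening: 0.236
finger_force: 0.0
```

Run:
```python
from h import *
go((.558,.353,.133))
snap("wrist","w3")
```

```text
t 6.6667 tcp [0.5582 0.3541 0.1357] th 2.4347 z [ 0.002  0.001 -1.   ] q [ 0.41  0.31  1.67  0.    1.16 -0.45] F [-0.3 -0.5 -0.1] open 0.236 ff 0.0
to [0.558 0.353 0.133] units [-0.02 -0.04  0.11]
```

View pics/w3.png

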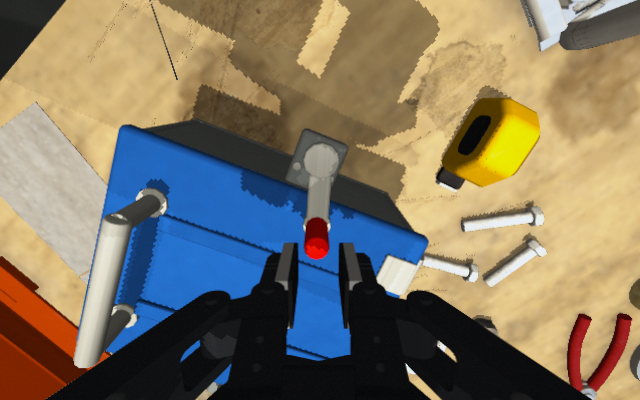

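The peg (317,245) sits laterally between the fingertips (297 and 342). I'll check it in the tool's x direction.

Run:
```python
from h import *
c=cam("wrist"); s,p,M=pose()
for uv,z in (([317,247],.155),([316,223],.125)):
    q=ray("wrist",[uv],z,c)[0]; print(q.round(4),"tool frame mm",((q-p)@M*1000).round(1))
print("post",ray("wrist",[[321,160]],.125,c))
go()
```

```text
[0.5566 0.3544 0.155 ] tool frame mm [  1.3  -0.6 -19.7]
[0.555  0.3548 0.125 ] tool frame mm [ 2.8 -1.4 10.3]
post [[0.52673845 0.3829199  0.125     ]]
t 6.7167 tcp [0.558  0.354  0.1353] th 2.4348 z [ 0.002  0.001 -1.   ] q [ 0.41  0.31  1.67 -0.    1.16 -0.45] F [-0.2  0.4  0.9] open 0.235 ff 0.0
```

Emit:
arm_command --steps '[24,0,0.17,0,-1,24,0,0.17,0,-1,24,0,0.17,0,-1,24,0,0.17,0,-1,24,0,0.17,0,-1,24,0,0.17,0,-1,24,0,0.17,0,-1,24,0,0,0,0]'

```text
time: 7.38
eef_pos: [0.5692, 0.3812, 0.1345]
tcp_rot: [0.002, 1.0, 0.0, 0.0]
contact_force: [0.5, -0.2, 0.2]
opening: 0.237
finger_force: 0.0
```

Run:
```python
from h import *
import math
for P in((.527,.383),):
  for a in (1.0,1.3,1.6,1.65):
    f=-1.08+a; print(a,(P[0]+.042*math.cos(f),P[1]+.042*math.sin(f)),"th",f+math.pi)
  go((P[0]+.042*math.cos(.52),P[1]+.042*math.sin(.52),.135))
```

```text
1.0 (0.56886567166471, 0.37964358285329475) th 3.061592653589793
1.3 (0.5679876928718854, 0.39216564416939653) th 3.361592653589793
1.6 (0.5634484055464614, 0.40386896578943693) th 3.661592653589793
1.65 (0.5623598409568153, 0.4056645460468267) th 3.711592653589793
t 7.3833 tcp [0.5692 0.3812 0.1345] th 3.1369 z [ 0.001  0.    -1.   ] q [ 0.44  0.36  1.61  0.    1.17 -1.12] F [ 0.5 -0.2  0.2] open 0.237 ff 0.0
to [0.5634 0.4039 0.135 ] units [ 0.23  0.91 -0.02]
```

Tracking the arc well. Continuing past 1.57.

Emit:
arm_command --steps '[24,0,0.17,0,-1,24,0,0.17,0,-1,24,0,0.17,0,-1,24,0,0.17,0,-1,24,0,0.17,0,-1,24,0,0.17,0,-1,24,0,0.1,0,0,24,0,0,0,0]'

```text
time: 8.05
eef_pos: [0.5613, 0.4073, 0.1343]
tcp_rot: [-0.29, 0.957, 0.0, 0.0]
contact_force: [0.2, 0.3, 0.4]
opening: 0.24
finger_force: 0.0
```

Run:
```python
from h import *
go()
im=ctrl.read_camera("wrist"); c=cam("wrist"); s,p,M=pose()
hsv=cv2.cvtColor(im,cv2.COLOR_RGB2HSV)
red=(((hsv[...,0]<5)|(hsv[...,0]>172))&(hsv[...,1]>180)&(hsv[...,2]>90)).astype(np.uint8)
n,l,st,ce=cv2.connectedComponentsWithStats(red)
for i in range(1,n):
    if st[i,4]>60: q=ray("wrist",[ce[i]],.148,c)[0]; d=q-[.527,.383,.148]; print(st[i],q.round(4),"a",np.arctan2(d[1],d[0])+1.08)
```

```text
t 8.05 tcp [0.5613 0.4073 0.1343] th -2.5521 z [ 0.  0. -1.] q [ 0.48  0.38  1.58  0.    1.18 -1.68] F [0.2 0.3 0.4] open 0.24 ff 0.0
[504 102  33  36 497] [0.4516 0.4485 0.148 ] a 3.505732251392839
[222 175  26  28 531] [0.5595 0.3524 0.148 ] a 0.3253845381993954
```

Run:
```python
from h import *
im=snap("wrist","w4")
```

```text
(no output)
```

View pics/w4.png

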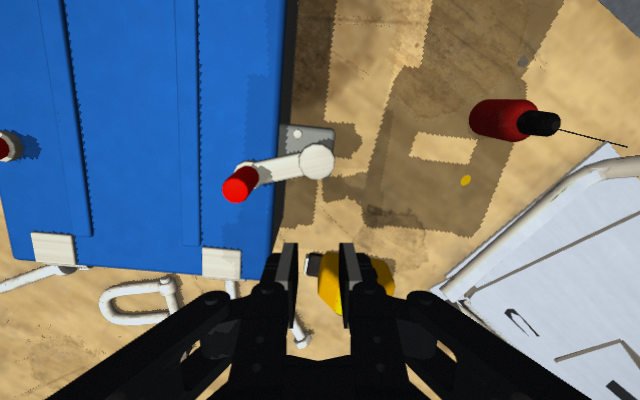

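Run:
```python
from h import *
s,p,M=pose(); K,D,r,t=cam("wrist")
for o in ([0,0,0],[0,0,-.019],[0,.01,0],[0.011,.01,0],[-.011,.01,0],[0.011,0.01,-.005],[0,0,.02]):
    q=p+M@np.array(o); print(o,cv2.projectPoints(q.reshape(1,1,3),r,t,K,D)[0].ravel().round(0))
Rm=cv2.Rodrigues(r)[0]; print("cam in tool",(M.T@(-Rm.T@t.ravel()-p)).round(3),"cam z in tool",(M.T@Rm[2]).round(2),"cam x in tool",(M.T@Rm[0]).round(2))
print(p)
```

```text
[0, 0, 0] [319. 235.]
[0, 0, -0.019] [319. 249.]
[0, 0.01, 0] [336. 235.]
[0.011, 0.01, 0] [336. 217.]
[-0.011, 0.01, 0] [335. 251.]
[0.011, 0.01, -0.005] [336. 221.]
[0, 0, 0.02] [319. 222.]
cam in tool [ 0.078 -0.    -0.172] cam z in tool [-0.3  -0.    0.95] cam x in tool [-0.  1.  0.]
[0.56161791 0.40687176 0.13423011]
```

The peg stayed put. The partly open fingertips sit well behind the TCP and passed over it. I'll go up, return and go in deeper.

Emit:
arm_command --steps '[36,0,0,-0.8,1,36,0,0,-0.8,1,36,0,0,0,1,36,0,0,0,1,36,0,0,0,1,36,0,0,0,1,36,0,0,0,1,36,0,0,0,1]'

```text
time: 8.82
eef_pos: [0.5617, 0.4066, 0.1741]
tcp_rot: [0.107, 0.994, -0.0, 0.0]
contact_force: [0.0, 0.3, -0.2]
opening: 0.357
finger_force: 0.0
```

Emit:
arm_command --steps '[36,0,0,0,1,36,0,0,0,1,36,0,0,0,1,36,0,0,0,1,36,0,0,0,1,36,0,0,0,0.4,36,-0.65,-0.83,0,0,36,-0.65,-0.83,0,0]'

```text
time: 9.48
eef_pos: [0.5571, 0.3545, 0.174]
tcp_rot: [0.365, 0.931, 0.0, 0.0]
contact_force: [0.1, -0.3, -0.8]
opening: 0.357
finger_force: 0.0
```

Emit:
arm_command --steps '[36,0,0,0.8,0,36,0,0,0.8,0,36,0,0,0.4,0,36,0,0,0.2,0,36,0,0,0,0]'

```text
time: 9.9
eef_pos: [0.5564, 0.3541, 0.1175]
tcp_rot: [0.365, 0.931, -0.001, -0.001]
contact_force: [-0.1, 0.2, 0.6]
opening: 0.36
finger_force: 0.0
```

```bash
cat >> look.py <<'E'
def reds():
    im=ctrl.read_camera("wrist"); c=cam("wrist"); s,p,M=pose()
    hsv=cv2.cvtColor(im,cv2.COLOR_RGB2HSV)
    red=(((hsv[...,0]<5)|(hsv[...,0]>172))&(hsv[...,1]>180)&(hsv[...,2]>90)).astype(np.uint8)
    n,l,st,ce=cv2.connectedComponentsWithStats(red)
    for i in range(1,n):
        if st[i,4]>60: q=ray("wrist",[ce[i]],.148,c)[0]; print("red",st[i],q.round(4),"tool mm",((q-p)@M*1000).round(1))
    return im
E
python3 - <<'E'
from look import *
go((.557,.354,.12)); reds()
E
```

```text
t 9.9 tcp [0.5564 0.3541 0.1175] th 2.394 z [-0.003 -0.001 -1.   ] q [ 0.41  0.33  1.68 -0.    1.13 -0.41] F [-0.1  0.2  0.6] open 0.36 ff 0.0
to [0.557 0.354 0.12 ] units [-0.02  0.01 -0.1 ]
red [305 231  27  49 970] [0.557  0.3554 0.148 ] tool mm [  0.7   0.5 -29.2]
red [595 322  23  78 908] [0.7129 0.4287 0.148 ] tool mm [-63.8 160.3 -29.3]
red [617 358  23  41 365] [0.7372 0.4327 0.148 ] tool mm [-78.9 179.7 -29.3]
```

Emit:
arm_command --steps '[10,0,0,-0.1,0,10,0,0,0,0,10,0,0,0,0,10,0,0,0,0,10,0,0,0,0]' --squeeze 20

```text
time: 10.37
eef_pos: [0.5581, 0.3549, 0.1232]
tcp_rot: [0.365, 0.931, 0.001, 0.001]
contact_force: [-0.5, -0.6, 4.0]
opening: 0.13
finger_force: 19.9
```

Peg gripped (opening stopped at 0.13). Loosening to a cage and sweeping.

Emit:
arm_command --steps '[19,0,0,-0.1,0,19,0,0.17,0,-1,19,0,0.17,0,-1,19,0,0.17,0,-1,19,0,0.17,0,-1,19,0,0.17,0,-1,19,0,0.17,0,-1]'

```text
time: 10.95
eef_pos: [0.5688, 0.3762, 0.1238]
tcp_rot: [0.071, 0.997, -0.001, -0.001]
contact_force: [-0.5, -0.6, 1.1]
opening: 0.186
finger_force: 0.8
```

Run:
```python
from look import *
go(); reds()
```

```text
t 10.95 tcp [0.5688 0.3762 0.1238] th 2.9996 z [-0.002 -0.001 -1.   ] q [ 0.44  0.37  1.62 -0.    1.16 -0.99] F [-0.5 -0.6  1.1] open 0.186 ff 0.7680110447108746
red [302 246  27  25 505] [0.5712 0.3749 0.148 ] tool mm [ -2.5  -1.8 -24.1]
red [ 59 365  24  20 320] [0.627  0.2197 0.148 ] tool mm [ -79.2 -147.8  -24.1]
```

Emit:
arm_command --steps '[19,-0.05,0.17,0,-1,19,-0.05,0.17,0,-1,19,0,0.17,0,-1,19,0,0.17,0,-1,19,0,0.17,0,-1,19,0,0.17,0,-1,19,0,0.17,0,-1,19,0,0.12,0,0]'

```text
time: 11.67
eef_pos: [0.5656, 0.4074, 0.1236]
tcp_rot: [-0.273, 0.962, -0.0, -0.0]
contact_force: [1.9, -0.9, -0.5]
opening: 0.19
finger_force: 0.9
```

Run:
```python
from look import *
go(); reds()
```

```text
t 11.6667 tcp [0.5656 0.4074 0.1236] th -2.5884 z [ 0.    -0.001 -1.   ] q [ 0.48  0.4   1.58 -0.    1.16 -1.64] F [ 1.9 -0.9 -0.5] open 0.19 ff 0.8681398630142212
red [514  89  35  39 618] [0.4539 0.4487 0.148 ] tool mm [ 73.8  93.1 -24.3]
red [302 240  27  25 500] [0.5657 0.4058 0.148 ] tool mm [  1.   -2.  -24.3]
```

Emit:
arm_command --steps '[36,0,0,-0.2,0,36,0,0,-1,0,36,0,0,-1,1,36,0,0,-0.8,1,36,0,0,0,1,36,0,0,0,1,36,0,0,0,1,36,0,0,0,1]'

```text
time: 12.38
eef_pos: [0.5658, 0.4079, 0.2]
tcp_rot: [0.027, 1.0, 0.001, 0.0]
contact_force: [-0.5, -0.3, 0.4]
opening: 0.365
finger_force: 0.0
```

Emit:
arm_command --steps '[36,0,0,0,1,36,0,0,0,1,36,0,0,0,1,36,0,0,0,1,36,0,0,0,1,36,0,0,0,1,36,0,0,0,1,36,0,0,0,1]'

```text
time: 13.05
eef_pos: [0.5657, 0.4078, 0.1998]
tcp_rot: [0.414, 0.91, 0.0, -0.0]
contact_force: [0.1, -0.5, -0.3]
opening: 0.355
finger_force: 0.0
```

Emit:
arm_command --steps '[36,0,0,0,1,36,0,0,0,1,36,0,0,0,1,36,0,0,0,1,36,0,0,0,1,36,0,0,0,0.3,36,0,0,0,0]'

```text
time: 13.63
eef_pos: [0.5657, 0.4078, 0.1997]
tcp_rot: [0.636, 0.771, 0.0, -0.0]
contact_force: [0.4, -0.2, 0.1]
opening: 0.356
finger_force: 0.0
```

Run:
```python
from look import *
go((.625,.221,.2)); reds()
```

```text
t 13.6333 tcp [0.5657 0.4078 0.1997] th 1.7618 z [ 0.     0.001 -1.   ] q [0.48 0.34 1.52 0.   1.29 0.29] F [ 0.4 -0.2  0.1] open 0.356 ff 0.0
to [0.625 0.221 0.2  ] units [-7.79  0.91 -0.02]
red [179  31  20  28 182] [0.465  0.5016 0.148 ] tool mm [111.3 -80.9  51.6]
red [628 130  12  22 130] [0.7739 0.4985 0.148 ] tool mm [ 49.1 221.7  51.7]
red [591 156  49  63 731] [0.7753 0.463  0.148 ] tool mm [ 14.  216.2  51.7]
red [305 204  18  17 253] [0.5637 0.4024 0.148 ] tool mm [-5.  -3.1 51.6]
```

Left dog stays swung. Moving to the right dog.

Emit:
arm_command --steps '[36,-0.97,0.11,0,0,36,-0.97,0.11,0,0,36,-0.97,0.11,0,0,36,-0.97,0.11,0,0,36,-0.97,0.11,0,0,36,-0.97,0.11,0,0,36,-0.97,0.11,0,0,36,-0.97,0.11,0,0]'

```text
time: 14.35
eef_pos: [0.625, 0.2205, 0.1995]
tcp_rot: [0.635, 0.772, 0.0, 0.0]
contact_force: [-0.0, -0.2, -0.9]
opening: 0.36
finger_force: 0.0
```

Emit:
arm_command --steps '[36,0,0,0,0,36,0,0,0,0]'

```text
time: 14.52
eef_pos: [0.6251, 0.2205, 0.1994]
tcp_rot: [0.636, 0.771, 0.0, -0.0]
contact_force: [-0.4, -0.4, 0.1]
opening: 0.358
finger_force: 0.0
```

Run:
```python
from look import *
go((.625,.221,.12)); im=reds(); cv2.imwrite("pics/w5.png",im[:,:,::-1])
```

```text
t 14.5167 tcp [0.6251 0.2205 0.1994] th 1.7621 z [ 0.     0.001 -1.   ] q [ 0.19  0.26  1.61  0.    1.27 -0.01] F [-0.4 -0.4  0.1] open 0.358 ff 0.0
to [0.625 0.221 0.12 ] units [ 0.02 -0.    3.18]
red [307 192  18  18 251] [0.6224 0.2252 0.148 ] tool mm [ 4.  -1.7 51.4]
```

View pics/w5.png

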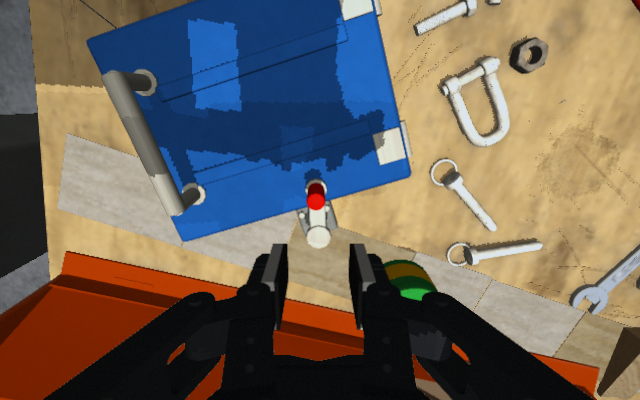

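View: right peg at (316,198), pivot cap (319,238), tin at (410,285) lower than the tool. Correcting by +4/-1.7 mm, descending and gripping.

Emit:
arm_command --steps '[36,0.16,-0.07,0,0,36,0,0,1,0,36,0,0,1,0,36,0,0,0.7,0,36,0,0,0.4,0,36,0,0,0,0,36,0,0,0,0]'

```text
time: 15.15
eef_pos: [0.6218, 0.2261, 0.1216]
tcp_rot: [0.635, 0.773, -0.0, -0.0]
contact_force: [-0.2, -0.0, 0.3]
opening: 0.358
finger_force: 0.0
```

Emit:
arm_command --steps '[10,0,0,0,0,10,0,0,0,0,10,0,0,0,0,10,0,0,0,0,10,0,0,0,0]'

```text
time: 15.57
eef_pos: [0.6231, 0.226, 0.1236]
tcp_rot: [0.635, 0.772, 0.002, 0.001]
contact_force: [-0.9, 1.9, 4.5]
opening: 0.127
finger_force: 20.0
```

Run:
```python
from look import *
go(); reds()
```

```text
t 15.5667 tcp [0.6231 0.226  0.1236] th 1.7646 z [ 0.003  0.002 -1.   ] q [0.19 0.33 1.67 0.   1.14 0.  ] F [-0.9  1.9  4.5] open 0.127 ff 20.017283856868744
red [307 226  23  45 869] [0.6229 0.2287 0.148 ] tool mm [  2.8   0.4 -24.4]
```

Emit:
arm_command --steps '[19,0.05,0,-0.1,0,19,0,0.17,0,1,19,0,0.17,0,1,19,0,0.17,0,1,19,0,0.17,0,1,19,0,0.17,0,1,19,0,0.17,0,1,19,0,0.17,0,1]'

```text
time: 16.28
eef_pos: [0.6503, 0.2231, 0.1235]
tcp_rot: [0.863, 0.506, -0.001, -0.0]
contact_force: [-1.7, 1.8, 1.4]
opening: 0.193
finger_force: 0.9
```

Run:
```python
from look import *
go(); reds()
```

```text
t 16.2833 tcp [0.6503 0.2231 0.1235] th 1.06 z [-0.002 -0.001 -1.   ] q [ 0.18  0.38  1.6  -0.    1.16  0.69] F [-1.7  1.8  1.4] open 0.193 ff 0.8847762644290924
red [302 226  27  46 905] [0.6514 0.2254 0.148 ] tool mm [  2.4  -1.1 -24.5]
red [553 370  20  17 170] [0.7399 0.0798 0.148 ] tool mm [-80.7 147.6 -24.5]
```

Emit:
arm_command --steps '[19,0.03,0.17,0,1,19,0,0.17,0,1,19,0,0.17,0,1,19,0,0.17,0,1,19,0,0.17,0,1,19,0,0.17,0,1,19,0,0.17,0,1,19,0,0.12,0,0]'

```text
time: 17.0
eef_pos: [0.6724, 0.2, 0.1234]
tcp_rot: [0.983, 0.181, -0.0, -0.0]
contact_force: [0.1, 2.6, 0.4]
opening: 0.188
finger_force: 1.0
```

Run:
```python
from look import *
go(); im=reds()
```

```text
t 17.0 tcp [0.6724 0.2    0.1234] th 0.3646 z [-0.  0. -1.] q [0.14 0.41 1.57 0.   1.17 1.35] F [0.1 2.6 0.4] open 0.188 ff 0.956948809325695
red [ 597  195   43   47 1084] [0.7444 0.0622 0.148 ] tool mm [ 17.6 153.9 -24.4]
red [302 247  27  26 496] [0.6693 0.1995 0.148 ] tool mm [ -3.3  -1.2 -24.4]
```

Both dogs are swung. Rise, open, spin back to align with the handle.

Emit:
arm_command --steps '[36,0,0,-0.2,0,36,0,0,-1,0,60,0,0,-1,-1,60,0,0,-1,-1,60,0,0,-0.5,-1,60,0,0,0,-1,60,0,0,0,-1,60,0,0,0,-1]'

```text
time: 17.72
eef_pos: [0.6726, 0.1998, 0.2176]
tcp_rot: [0.884, 0.467, 0.0, 0.001]
contact_force: [-0.3, 0.1, -0.2]
opening: 0.599
finger_force: 0.0
```

Emit:
arm_command --steps '[60,0,0,0,-1,60,0,0,0,-1,60,0,0,0,-1,60,0,0,0,-1,60,0,0,0,-1,60,0,0,0,-1,60,0,0,0,-1,60,0,0,0,-1]'

```text
time: 18.38
eef_pos: [0.6724, 0.1998, 0.2168]
tcp_rot: [0.632, 0.775, -0.0, 0.0]
contact_force: [0.2, 0.4, -0.2]
opening: 0.6
finger_force: 0.0
```

Emit:
arm_command --steps '[60,0,0,0,-1,60,0,0,0,-1,60,0,0,0,-1,60,0,0,0,0]'

```text
time: 18.72
eef_pos: [0.6724, 0.1998, 0.2168]
tcp_rot: [0.511, 0.86, -0.0, 0.0]
contact_force: [-0.1, -0.3, 0.2]
opening: 0.604
finger_force: 0.0
```

Run:
```python
from look import *
go((.502,.242,.215),(.502,.242,.13)); im=reds()
```

```text
t 18.7167 tcp [0.6724 0.1998 0.2168] th 2.0689 z [-0.    -0.001 -1.   ] q [ 0.14  0.33  1.49 -0.    1.32 -0.35] F [-0.1 -0.3  0.2] open 0.604 ff 0.0
to [0.502 0.242 0.215] units [ 4.74 -5.18  0.07]
to [0.502 0.242 0.13 ] units [0.  0.  3.4]
red [ 606   26   32   94 1071] [0.8143 0.382  0.148 ] tool mm [ 93.2 211.3  68.6]
red [309 192  17  16 212] [0.6721 0.199  0.148 ] tool mm [-0.6 -0.7 68.8]
red [281 342  24  16 146] [0.72   0.0531 0.148 ] tool mm [-151.7  -27.6   68.9]
```

Emit:
arm_command --steps '[60,0.79,-0.865,0,0,60,0.79,-0.865,0,0,60,0.79,-0.865,0,0,60,0.79,-0.865,0,0,60,0.79,-0.865,0,0,60,0.79,-0.865,0,0,60,0,0,0,0,60,0,0,0,0]'

```text
time: 19.43
eef_pos: [0.5013, 0.2433, 0.2171]
tcp_rot: [0.512, 0.859, 0.0, 0.001]
contact_force: [0.4, -0.0, -0.2]
opening: 0.598
finger_force: 0.0
```

Run:
```python
from look import *
go(); snap("wrist","w6")
```

```text
t 19.4333 tcp [0.5013 0.2433 0.2171] th 2.0656 z [ 0.001 -0.    -1.   ] q [ 0.27  0.01  1.85 -0.    1.27 -0.22] F [ 0.4 -0.  -0.2] open 0.598 ff 0.0
```

View pics/w6.png

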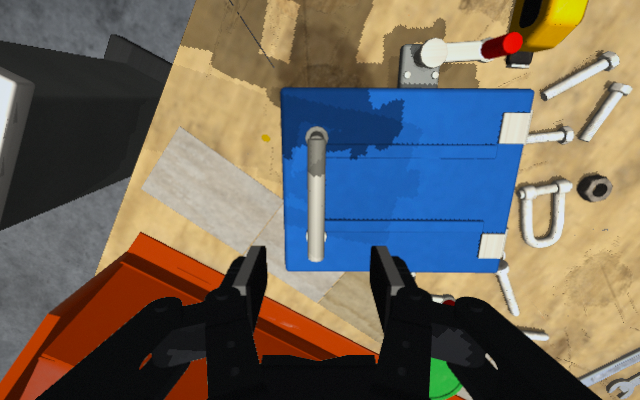

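The bar is straight down the image at x≈317, rows 137–262, parallel to the pads. The left dog lies alongside the box. Checking the offset.

Run:
```python
from h import *
c=cam("wrist"); s,p,M=pose()
q=ray("wrist",[[317.5,139],[316,261]],.157,c); print(q,((q-p)@M*1000).round(1),((q.mean(0)-p)@M*1000).round(1))
go()
```

```text
[[0.47922211 0.28553068 0.157     ]
 [0.5255225  0.19680709 0.157     ]] [[ 48.5  -0.3  60.2]
 [-51.6  -1.6  60.3]] [-1.5 -0.9 60.2]
t 19.4833 tcp [0.5024 0.243  0.2172] th 2.0648 z [ 0.002 -0.    -1.   ] q [ 0.27  0.02  1.85 -0.    1.27 -0.22] F [ 1.2 -0.2  0.7] open 0.6 ff 0.0
```

Centred within 2 mm. Descend 88 mm and grip at 90 N.

Emit:
arm_command --steps '[60,-0.05,-0.03,0.8,0,60,0,0,0.8,0,60,0,0,0.8,0,60,0,0,0.7,0,60,0,0,0.4,0,60,0,0,0,0,60,0,0,0,0]'

```text
time: 20.07
eef_pos: [0.5028, 0.2411, 0.129]
tcp_rot: [0.513, 0.858, -0.0, -0.0]
contact_force: [-0.3, 0.0, 0.4]
opening: 0.599
finger_force: 0.0
```

Emit:
arm_command --steps '[5,0,0,0,0,5,0,0,0,0,5,0,0,0,0,5,0,0,0,0,5,0,0,0,0,5,0,0,0,0,5,0,0,0,0,5,0,0,0,0]' --squeeze 90

```text
time: 20.73
eef_pos: [0.502, 0.2413, 0.1302]
tcp_rot: [0.513, 0.859, -0.0, 0.0]
contact_force: [-3.0, -2.2, 6.0]
opening: 0.05
finger_force: 3.1
```

Run:
```python
from h import *
go(); im=snap("wrist","w7")
cv2.imwrite("pics/w7c.png",cv2.resize(im[150:350,200:440,::-1],(720,600)))
```

```text
t 20.7333 tcp [0.502  0.2413 0.1302] th 2.0651 z [-0.    -0.001 -1.   ] q [ 0.27  0.1   1.93 -0.    1.11 -0.23] F [-3.  -2.2  6. ] open 0.05 ff 3.078329712152481
```

View pics/w7c.png

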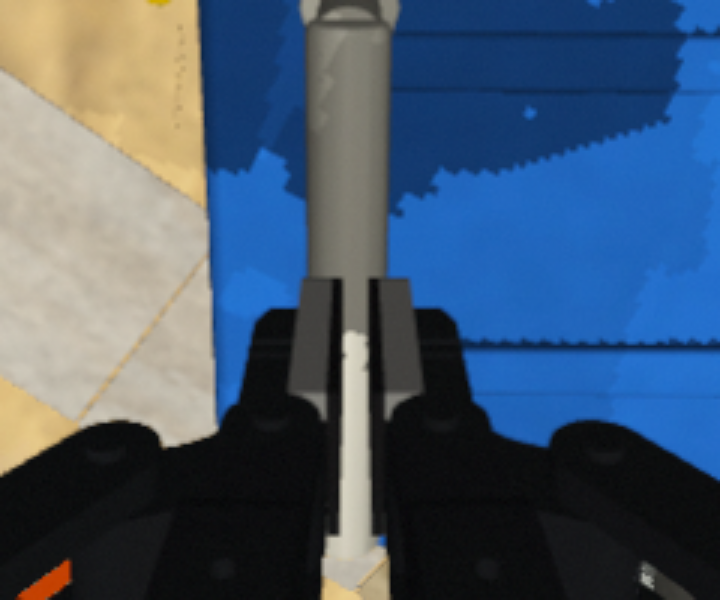

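The pads pinched only the top of the bar, since the tips end higher than expected. Open, go 11 mm deeper and regrip.

Emit:
arm_command --steps '[45,0,0,0,0,45,0,0,0,0,45,0,0,0,0,45,0,0,0,0,45,0,0,0.25,0,45,0,0,0.2,0,45,0,0,0,0,45,0,0,0,0]'

```text
time: 21.45
eef_pos: [0.5014, 0.2413, 0.1168]
tcp_rot: [0.513, 0.859, -0.001, -0.001]
contact_force: [-0.2, -0.2, -0.3]
opening: 0.452
finger_force: 0.0
```

Emit:
arm_command --steps '[5,0,0,0,0,5,0,0,0,0,5,0,0,0,0,5,0,0,0,0,5,0,0,0,0,5,0,0,0,0,5,0,0,0,0,5,0,0,0,0]' --squeeze 90

```text
time: 22.12
eef_pos: [0.5006, 0.2407, 0.1182]
tcp_rot: [0.513, 0.859, -0.002, -0.001]
contact_force: [-4.4, -3.2, 4.5]
opening: 0.119
finger_force: 88.1
```

Firm grip. Lift gently along the hinge arc.

Emit:
arm_command --steps '[5,0,0.03,-0.1,0,5,0,0.03,-0.1,0,5,0,0.03,-0.1,0,5,0,0.03,-0.1,0,5,0,0,0,0]' --squeeze 110

```text
time: 22.53
eef_pos: [0.5013, 0.2411, 0.1225]
tcp_rot: [0.513, 0.859, -0.004, -0.003]
contact_force: [-0.2, -4.0, -15.1]
opening: 0.108
finger_force: 109.4
```

Emit:
arm_command --steps '[5,0,0.03,-0.1,0,5,0,0.03,-0.1,0,5,0,0.03,-0.1,0,5,0,0,0,0,5,0,0,0,0]'

```text
time: 22.95
eef_pos: [0.5053, 0.2432, 0.1364]
tcp_rot: [0.513, 0.859, -0.002, -0.001]
contact_force: [-3.8, -4.3, -7.5]
opening: 0.109
finger_force: 110.0
```

Emit:
arm_command --steps '[5,0,0.04,-0.1,0,5,0,0.04,-0.1,0,5,0,0.04,-0.1,0,5,0,0,0,0,5,0,0,0,0,5,0,0,0,0]'

```text
time: 23.45
eef_pos: [0.509, 0.2452, 0.1468]
tcp_rot: [0.513, 0.859, -0.001, -0.0]
contact_force: [-9.1, -6.5, 1.5]
opening: 0.109
finger_force: 108.0
```

Run:
```python
from h import *
go(); a=snap("side","d1"); w=snap("wrist","w8"); b=a[150:310,190:470]
c=np.vstack([cv2.resize(b,(525,300)),cv2.resize(w,(525,300))])[:,:,::-1]; cv2.imwrite("pics/fin.png",c); go()
```

```text
t 23.45 tcp [0.509  0.2452 0.1468] th 2.0652 z [-0.001 -0.001 -1.   ] q [ 0.27  0.1   1.9  -0.    1.15 -0.22] F [-9.1 -6.5  1.5] open 0.109 ff 108.01665186882019
t 23.55 tcp [0.5091 0.2452 0.1468] th 2.0652 z [-0.001 -0.001 -1.   ] q [ 0.27  0.1   1.9  -0.    1.15 -0.22] F [-9.2 -7.5  1.6] open 0.11 ff 108.01470637321472
```

View pics/fin.png

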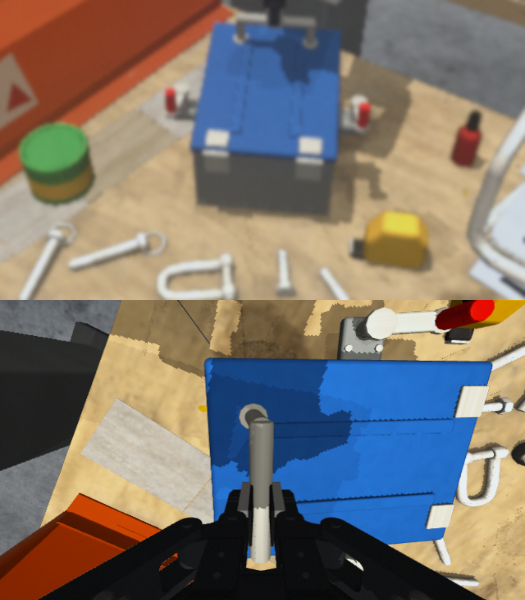

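Both dogs are alongside the box, the lid is tilted up in the grip and the bystanders are untouched. Measuring the lid angle from the front corners, at side px ≈ (307,162) and (371,166).

Run:
```python
from h import *
c=cam("side"); 
old=f([(327,311),(516,323)])
im=cv2.imread("pics/d1.png"); hsv=cv2.cvtColor(im,cv2.COLOR_BGR2HSV)
im0=cv2.imread("pics/d0.png")
def edge(im,u):   # topmost strongly blue row in column u, subpixel-ish
    col=im[140:200,u].astype(float); b=col[:,0]-col[:,2]; i=np.argmax(b>60); return 140+i
ctr=np.array([.568,.277]); ex=np.array([.882,.471])
def hgt(uv,x):
    for z in np.arange(.09,.19,.0005):
        if (ray("side",[uv],z,c)[0,:2]-ctr)@ex>=x: return z
for nm,I,x in(("old",im0,-.106),("new .10",im,-.1053),("new .14",im,-.1043)):
    print(nm,[(u,edge(I,u),hgt([u,edge(I,u)],x) ) for u in (310,313,365,367)])
```

```text
old [(310, np.int64(172), np.float64(0.11050000000000001)), (313, np.int64(173), np.float64(0.10800000000000001)), (365, np.int64(176), np.float64(0.10950000000000001)), (367, np.int64(175), np.float64(0.11300000000000002))]
new .10 [(310, np.int64(163), np.float64(0.14050000000000004)), (313, np.int64(163), np.float64(0.14100000000000004)), (365, np.int64(172), np.float64(0.12300000000000003)), (367, np.int64(169), np.float64(0.13300000000000003))]
new .14 [(310, np.int64(163), np.float64(0.14100000000000004)), (313, np.int64(163), np.float64(0.14150000000000004)), (365, np.int64(172), np.float64(0.12350000000000003)), (367, np.int64(169), np.float64(0.13350000000000004))]
```

The front edge is about 30 mm up (≈0.15 rad), which agrees with the tool's rise. The grip holds at 108 N and the lid is steady. Handing in.

```bash
python3 -c "
from h import *
print(ctrl.sign_off()); go()"
```

```text
the job is handed in; nothing more can be done
None
the job is handed in; nothing more can be done
```

I swung both dogs about a quarter turn, broke the lid free of its seal and handed in at 23.6 s, with the lid still held by its handle and its front edge about 3 cm up (about 0.15 rad, from the images); sign-off gave no verdict.

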